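# Load the highlighter chute

### The arm

A 6-joint arm with a two-finger parallel gripper is mounted at the origin on the work surface. World frame = base frame: x ahead of the robot, y to its left, z up, the work surface at z = 0. Lengths are in m, angles in rad, forces in N, time in s.
With the tool pointing down it reaches from about 0.35 to 0.85 m from the base axis. Payload 8.1 kg.
Tool frame: the origin (TCP) lies at the very end of the fingers, on their centre line; the grasp point (between the pads) lies robot.hold_point_z behind it (robot.hold_point_z is the distance from the TCP to the grasp point, in m); z points along the fingers, y is the direction in which the jaws open and shut (so a half turn about z gives the same grasp; the last joint's range is limited). The gripper opens to 93 mm and grips with 3 to 60 N. Pads are 15 mm wide; open, the fingers measure 128 mm over their backs; the gripper's body (75 mm by 188 mm) begins 65 mm behind the grasp point.
Start: joints at [-1.253, 0.13, 1.488, -0, 1.523, -0.085], TCP at [0.235, -0.552, 0.219] pointing down, gripper open.
Joint ranges: [-2.96, 2.96], [-0.89, 2.26], [0.02, 2.5], [-1.34, 4.48], [0, 2.73], [-2.66, 2.66]. Speed limits (rad/s): [2.39, 2.39, 2.79, 3.14, 3.14, 3.14].

### API

Orientations are given as a rotation vector (axis times angle).
In Python, from plant import robot, cams gives the robot as it stands. The module is installed in compiled form; this text tells all that it offers.
- The arm moves only by the tool step_arm, never from a script. Its argument "deltas" is a list of rows, each an object with "offset": the shift along the tool's x, y, z in cm, a list of three; "roll": the turn about the tool's z in rad. In form: [{"offset": [x, y, z], "roll": roll}, ...]. A call has 1 to 12 rows; each row shifts and turns the commanded pose from where the row before left it, along the tool's axes as they then stand; what a row does not reach is not made up. A row lasts 1/8 s, in which the tool goes at most 62.5 mm and 10.7 degrees, less where a joint would pass 70% of its speed; a pose out of reach is approached as far as the arm can. A call with a gripper value outside its range is refused whole. "fingers" is the finger opening in cm, from 0 to 9.3, set as the call begins (left out, the last holds). The fingers move at their own pace and stop on an object; "grip_force" is the grip in N (left out, the last holds). Time passes only in rows, so rows that do not move let the fingers close. It gives the time, the measured TCP pose, the force and the opening at its end, in the units of the state.
- robot.read_state(): the state, without advancing time (a new reading comes with each control period).
- cams.read_camera(name): name is "scene" or "side" or "wrist"; returns a dict with "pixels" (384x512x3 uint8, red, green, blue), "fx", "fy", "cx", "cy" (pixels), "extrinsics" (4x4, takes a point from world to camera coordinates). Camera axes: x right, y down, z forward; pixel columns grow to the right and rows downward; lengths in m; the calibration is good to about 2 mm. A picture is of the moment at which its call begins. There is no depth.
- robot.close_job(): hands the job in, once; it reports no verdict.
Trained networks look in a picture, given as the dict that the camera call returned (one of the last four; its "shot" number tells which), for a name from the list of things; names that differ only in an ending like _2 or _b are one class to them, and where a whole thing is asked for, a point or a joint stands for the part that bears it (a point fixed in the world has none). Each returns a list of dicts, best first, with "score" (0 to 1); they miss things now and then, are a little off and sometimes report something else, mostly with a low value. They report only what shows in the picture. A call takes as long as a camera call. They do not tell look-alikes from the thing itself.
- cams.boxes_of(picture, thing): "xy" ([column, row] in pixels, amid what is visible of it).
- cams.silhouettes(picture, thing): "mask" (384x512 bool, what is visible of it) and "xy" ([column, row] in pixels, amid what is visible of it).
- cams.pinpoint(picture, thing): "xy" ([column, row] in pixels: a listed point, or the origin of a listed thing).
The state is a dict: "t": time; "q": joint angles; "dq": joint speeds; "joint_torque": joint torques, N m; "tool_pos": TCP position; "orientation": TCP orientation; "force": force on the tool from outside, world axes, zero at the start; "wrist_torque": the same for the moment, N m; "opening": finger opening in m.
Only numpy, scipy, OpenCV 4.12 (cv2) and the standard library are available. Lean on these libraries where they do the work, as an engineer would, in place of code of your own. Each camera call takes 0.05 s, during which the arm holds its last target. There are 200 camera calls.

### The job

Load both yellow highlighters into the sloping white chute so that each lies across it, clip side up and with its blue cap towards the chute's blue wall, and let them slide down to the lip at the low end, one behind the other. Leave the green highlighter where it is.

Things in the scene. Friction and masses are not known exactly. Their poses are not given: they have to be found in the camera images.
- yellow_a_mid (a point): Middle (half-way up) of one yellow highlighter, a flat-sided marker 105 mm long, 26 mm wide, 18 mm high, about 25 g, lying on the desk clip side up. x runs along it towards its capped end (the cap is the blue third, with a 2 mm clip on its top face), z points up, out of the clip side.
- yellow_b_mid (a point): Middle (half-way up) of the other yellow highlighter, a flat-sided marker 105 mm long, 26 mm wide, 18 mm high, about 25 g, lying on the desk clip side up. x runs along it towards its capped end (the cap is the blue third, with a 2 mm clip on its top face), z points up, out of the clip side.
- green_mid (a point): Middle (half-way up) of the green highlighter, a flat-sided marker 105 mm long, 26 mm wide, 18 mm high, about 25 g, lying on the desk clip side up. x runs along it towards its capped end (the cap is the blue third, with a 2 mm clip on its top face), z points up, out of the clip side.
- chute_corner (a point): Fixed slippery white chute, 122 wide inside, 190 long: inner floor corner at its low end, where lip meets blue side wall, 20 above the desk. Level frame, z up: x points uphill from the lip, y outwards through the blue wall (centre line at y=-61). Floor rises 18 deg (32 per 100 of x) to the open high end, x=181. Walls 28, lip 24 above the floor. Parts let go in it slide down to the lip. All mm.
Mind the look-alikes: they are no part of the job. Leave any black or orange look-alike of the part that bears yellow_b_mid alone.

How it is judged:
At the end, for the whole second after the job is handed in: Both yellow highlighters lie on the chute floor, one behind the other, middles within 60 mm of the lip and at most 28 mm above the corner, across the chute within 15 degrees, caps towards the blue wall, clip sides up (tilt under 34 degrees); the green one is within 30 mm of its start (x of yellow_a_mid in the frame of chute_corner between 0 and 0.06 m and y of yellow_a_mid in the frame of chute_corner between -0.11 and -0.01 m and z of yellow_a_mid in the frame of chute_corner between 0 and 0.028 m and angle between the x axis of each of yellow_a_mid, yellow_b_mid and the y axis of chute_corner, either way round below 0.26 rad and x of chute_corner in the frame of yellow_a_mid above 0.02 m and angle between each of yellow_a_mid, yellow_b_mid's own z axis and vertical below 0.6 rad and x of yellow_b_mid in the frame of chute_corner between 0 and 0.06 m and y of yellow_b_mid in the frame of chute_corner between -0.11 and -0.01 m and z of yellow_b_mid in the frame of chute_corner between 0 and 0.028 m and x of chute_corner in the frame of yellow_b_mid above 0.02 m and distance of green_mid from where it was at the start of the episode below 0.03 m); the robot touches nothing.
It fails at once if the green highlighter is moved by more than 30 mm (distance of green_mid from where it was at the start of the episode above 0.03 m).
It also fails if it takes over 54 s, if anything falls off the work surface, if the arm or the gripper's body presses on something with over 40 N, if the wrist force passes 120 N, or if a joint passes its speed limit or range.

## Working session

There is one attempt and no reset: what is moved stays moved. The work goes in short steps, Python scripts to look and compute and a tool call to move; the robot and the scene stay as the last step left them, time stands still between calls to the robot, and variables do not carry over. Pictures are saved under pics/ and viewed, about 8 in all and at most 12, crops included, and the job is handed in when it is done.

Besides the shell and the picture viewer there is one more tool, called after "Request:" as name(argument=value, ...), one argument or row to a line, values as JSON. step_arm: Moves the arm, as the interface text tells. Its arguments: {"type":"object","properties":{"deltas":{"type":"array"},"fingers":{"type":"number"},"grip_force":{"type":"number"}},"required":["deltas"]}

```bash
mkdir -p pics
cat > h.py <<'E'
import numpy as np, cv2
from plant import robot, cams
def save(p,n): cv2.imwrite('pics/'+n,p['pixels'][:,:,::-1])
def ray(p,uv):
    E=np.array(p['extrinsics']);R=E[:3,:3];c=-R.T@E[:3,3]
    d=R.T@np.array([(uv[0]-p['cx'])/p['fx'],(uv[1]-p['cy'])/p['fy'],1]);return c,d
def atz(p,uv,z):
    c,d=ray(p,uv);return c+d*(z-c[2])/d[2]
def proj(p,X):
    E=np.array(p['extrinsics']);x=E[:3,:3]@X+E[:3,3];return np.array([p['fx']*x[0]/x[2]+p['cx'],p['fy']*x[1]/x[2]+p['cy']])
E
python3 - <<'E'
from h import *
print(robot.read_state(), robot.hold_point_z)
ps=[]
for n in ['scene','side']:
    p=cams.read_camera(n);ps.append(p['pixels'])
    E=np.array(p['extrinsics']);print(n,p['fx'],-E[:3,:3].T@E[:3,3],p['shot'])
    for t in ['yellow_a_mid','green_mid','chute_corner']:
        for r in cams.pinpoint(p,t): print(t,round(r['score'],2),np.round(r['xy'],1),np.round(atz(p,r['xy'],.009 if 'mid' in t else .02),4))
a=np.vstack(ps)[:,:,::-1]
cv2.imwrite('pics/a.png',np.hstack([ps[0],ps[1]])[:,:,::-1]); 
save(dict(pixels=ps[0]),'s0.png')
E
```

```text
{'t': 0.0, 'q': array([-1.25342260e+00,  1.31166595e-01,  1.48929034e+00, -1.40577201e-06,
        1.52297890e+00, -8.53945425e-02]), 'dq': array([-6.98992785e-04,  1.06012083e-05,  5.33735773e-04, -1.75189667e-03,
        1.01700510e-03,  1.30527749e-04]), 'joint_torque': array([ 4.16020730e-04, -5.59843862e+01, -4.91761923e+01,  7.70802959e-02,
        3.60810512e-02, -1.57886420e-04]), 'tool_pos': array([ 0.23502439, -0.55143399,  0.21757813]), 'orientation': array([-3.07630945e+00, -6.28033156e-01,  3.37061018e-04]), 'force': array([0.6183515 , 0.08486278, 0.11150032]), 'wrist_torque': array([-0.02219657,  0.04965891, -0.0017792 ]), 'opening': 0.09281042690267662} 0.0188
scene 368.3514492763451 [1.05300346 0.24456029 0.51155033] 1
yellow_a_mid 0.86 [351.5 213. ] [0.4417 0.3386 0.009 ]
yellow_a_mid 0.53 [247.9 202.6] [0.4496 0.1194 0.009 ]
green_mid 0.94 [250.6 206.2] [0.4604 0.1275 0.009 ]
chute_corner 0.7 [134.9 186.5] [ 0.4556 -0.1359  0.02  ]
side 404.799237850808 [0.0915355  0.78108795 0.46440577] 2
yellow_a_mid 0.69 [202.2 252.8] [0.4341 0.3443 0.009 ]
green_mid 0.91 [252.5 190.8] [0.4572 0.1199 0.009 ]
green_mid 0.32 [174.7 192.9] [0.6017 0.2069 0.009 ]
chute_corner 0.69 [302.1 144.7] [ 0.4461 -0.1303  0.02  ]
```

Run:
```python
import cv2
a=cv2.imread('pics/a.png'); cv2.imwrite('pics/a2.png',cv2.vconcat([a[:, :512],a[:,512:]])[:,:,:])
```

```text
(no output)
```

View pics/s0.png

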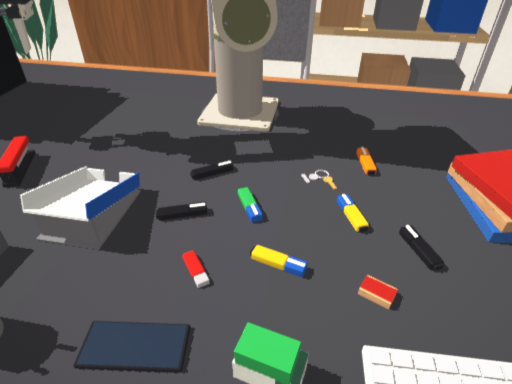

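Run:
```python
import cv2
a=cv2.imread('pics/a.png'); cv2.imwrite('pics/side0.png',a[:,512:])
```

```text
(no output)
```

View pics/side0.png

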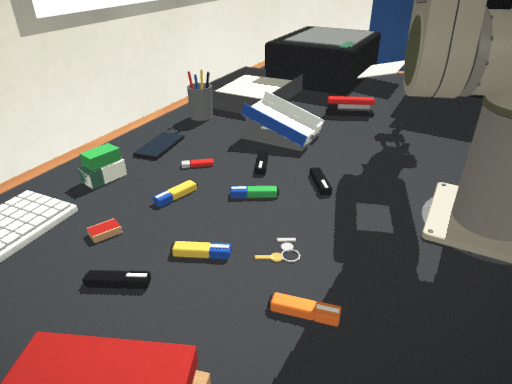

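Scene view: two yellow highlighters at (352,212), cap up-left, and (279,260), cap right. The green one is at (250,205). The orange one at (366,160) and the black ones at (212,170), (182,211) and (421,246) are look-alikes. The chute is at (85,200), with its blue wall facing +y and its low end near (135,185). Next I'll measure and check enlarged crops.

```bash
cat >> h.py <<'E'
def tri(p1,u1,p2,u2):
    c1,d1=ray(p1,u1);c2,d2=ray(p2,u2);d1/=np.linalg.norm(d1);d2/=np.linalg.norm(d2)
    s=np.linalg.lstsq(np.c_[d1,-d2],c2-c1,rcond=None)[0]
    a,b=c1+s[0]*d1,c2+s[1]*d2;return (a+b)/2,np.linalg.norm(a-b)
def colours(p):
    h=cv2.cvtColor(p['pixels'],cv2.COLOR_RGB2HSV);H,S,V=cv2.split(h)
    ok=(S>130)&(V>70)
    return {'yellow':ok&(H>20)&(H<35),'blue':ok&(H>105)&(H<128),'green':ok&(H>45)&(H<85)}
def pens(p,col='yellow'):
    C=colours(p);out=[]
    n,l,st,ce=cv2.connectedComponentsWithStats(C[col].astype(np.uint8))
    nb,lb,sb,cb=cv2.connectedComponentsWithStats(C['blue'].astype(np.uint8))
    for i in range(1,n):
        if st[i,4]<80: continue
        k=[j for j in range(1,nb) if sb[j,4]>40 and np.linalg.norm(cb[j]-ce[i])<50]
        out.append((ce[i],[ (cb[j],sb[j,4]) for j in k],st[i,4]))
    return out
E
python3 - <<'E'
from h import *
P={n:cams.read_camera(n) for n in ['scene','side']}
for n,p in P.items():
    for col in ['yellow','green']:
        for y,b,a in pens(p,col):
            print(n,col,np.round(y,1),a,np.round(atz(p,y,.012),4),[(np.round(c,1),s,np.round(atz(p,c,.012),4)) for c,s in b])
r=[cams.pinpoint(p,'chute_corner')[0]['xy'] for p in P.values()]
print('corner',tri(P['scene'],r[0],P['side'],r[1]))
a=P['scene']['pixels'][155:255,10:160];b=P['side']['pixels'][85:160,230:342]
c=P['scene']['pixels'][185:285,240:390]
z=lambda i:cv2.resize(i,(600,400),interpolation=cv2.INTER_CUBIC)
cv2.imwrite('pics/chute.png',np.vstack([cv2.resize(a,(600,300),interpolation=2)*1,cv2.resize(b,(600,300),interpolation=2)])[:,:,::-1]) if 0 else None
cv2.imwrite('pics/chute.png',np.hstack([np.vstack([cv2.resize(a,(400,267),interpolation=2),cv2.resize(b,(400,267),interpolation=2)]),np.vstack([cv2.resize(c,(400,267),interpolation=2),cv2.resize(P['side']['pixels'][155:265,120:285],(400,267),interpolation=2)])])[:,:,::-1])
E
```

```text
scene yellow [355.1 216.9] 382 [0.4564 0.345  0.012 ] [(array([340.8, 201.4]), np.int32(82), array([0.4106, 0.3162, 0.012 ]))]
scene yellow [268.8 256.5] 557 [0.5973 0.188  0.012 ] [(array([254.5, 214.1]), np.int32(173), array([0.4874, 0.1409, 0.012 ])), (array([295.4, 267.6]), np.int32(249), array([0.6141, 0.238 , 0.012 ]))]
scene green [245.7 196.5] 235 [0.4335 0.1113 0.012 ] [(array([254.5, 214.1]), np.int32(173), array([0.4874, 0.1409, 0.012 ]))]
scene green [267.5 352.3] 2630 [0.7772 0.2144 0.012 ] []
side yellow [182.8 188.8] 313 [0.5935 0.1884 0.012 ] [(array([162.6, 199.8]), np.int32(166), array([0.6033, 0.2448, 0.012 ]))]
side yellow [190.6 249.1] 567 [0.4554 0.3484 0.012 ] [(array([219.9, 251.9]), np.int32(250), array([0.4061, 0.3307, 0.012 ]))]
side green [100.  156.3] 674 [0.8778 0.1575 0.012 ] []
side green [261.5 191. ] 326 [0.4372 0.1158 0.012 ] [(array([237.9, 193.2]), np.int32(135), array([0.4777, 0.1478, 0.012 ]))]Traceback (most recent call last):
  File "<stdin>", line 7, in <module>
IndexError: list index out of range
```

Run:
```python
from h import *
P={n:cams.read_camera(n) for n in ['scene','side']}
for n,p in P.items(): print([(r['score'],r['xy']) for r in cams.pinpoint(p,'chute_corner')])
g=lambda n,r,c:cv2.resize(P[n]['pixels'][r:r+80,c:c+120],(400,267),interpolation=2)
cv2.imwrite('pics/chute.png',np.vstack([np.hstack([g('scene',162,20),g('side',80,228)]),np.hstack([g('scene',195,245),g('side',185,140)])])[:,:,::-1])
```

```text
[(0.56, [135.6, 185.5])]
[(0.91, [302.4, 145.3])]
```

View pics/chute.png

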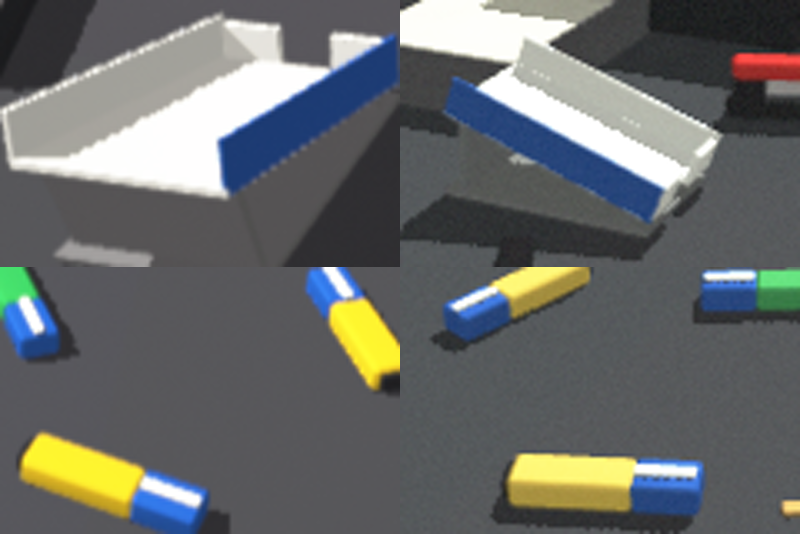

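Run:
```python
from h import *
from scipy.optimize import least_squares
P={n:cams.read_camera(n) for n in ['scene','side']}
S=dict(ht=(85.4,204),hb=(89,219.9),lt=(139.4,172.8),lb=(139.4,187.5)); D=dict(ht=(243.9,103.4),hb=(242.1,113),lt=(306.9,136.1),lb=(303.6,146.6))
T={}
for k in S: T[k]=tri(P['scene'],S[k],P['side'],D[k]); print(k,np.round(T[k][0],4),round(T[k][1],4))
print(np.linalg.norm(T['ht'][0]-T['lt'][0]))
c,s=np.cos(np.pi/10),np.sin(np.pi/10)
def f(v,full=False):
    x,y,a,t=v;R=np.array([[np.cos(a),-np.sin(a),0],[np.sin(a),np.cos(a),0],[0,0,1]]);o=[]
    for k,(u,n) in dict(ht=(.19,.028),lt=(-.003,.028),hb=(.19,0),lb=(-.003,-.00)).items():
        X=np.array([x,y,.02])+R@[u*c-n*s,t,u*s+n*c]
        w=.5 if k[1]=='b' else 1
        o+=list(w*(proj(P['scene'],X)-S[k]))+list(w*(proj(P['side'],X)-D[k]))
    return np.array(o+[1000*(t-.003)])
r=least_squares(f,[.45,-.13,-.3,.003]);print(r.x,np.degrees(r.x[2]));print(np.round(r.fun,1))
# net estimate
print('net',tri(P['scene'],(135.6,185.5),P['side'],(302.4,145.3)))
print('green',[np.round(x,4) for x in [atz(P['scene'],cams.pinpoint(P['scene'],'green_mid')[0]['xy'],.009)]])
```

```text
ht [ 0.6213 -0.1329  0.1034] 0.0004
hb [ 0.6278 -0.1316  0.0742] 0.0027
lt [ 0.4351 -0.1304  0.0453] 0.0026
lb [ 0.444  -0.1334  0.0116] 0.0046
0.19503619261999358
[ 0.44871277 -0.1327992  -0.00965758  0.003     ] -0.5533384229184523
[ 0.7 -0.8 -0.1 -0.6 -0.4 -0.1 -1.1  0.2 -0.8 -1.  -0.4 -0.6  0.  -1.4
 -0.8 -0.7 -0. ]
net (array([ 0.44776621, -0.13832153,  0.01560095]), np.float64(0.0020141106828685156))
green [array([0.4534, 0.1228, 0.009 ])]
```

Request:
step_arm(
  deltas=[
    {"offset": [0,0,0],"roll": -0.1846},
    {"offset": [0,0,0],"roll": -0.1846},
    {"offset": [0,0,0],"roll": -0.1846},
    {"offset": [0,0,0],"roll": -0.1846},
    {"offset": [0,0,0],"roll": -0.1846},
    {"offset": [5.88,1.22,0],"roll": 0},
    {"offset": [5.88,1.22,0],"roll": 0},
    {"offset": [5.88,1.22,0],"roll": 0},
    {"offset": [5.88,1.22,0],"roll": 0},
    {"offset": [5.88,1.22,0],"roll": 0},
    {"offset": [5.88,1.22,0],"roll": 0},
    {"offset": [5.88,1.22,0],"roll": 0},
  ],
  fingers=5.5,
  grip_force=15,
)

```text
t: 2.4
tool_pos: [0.4185, -0.1716, 0.219]
orientation: [2.476, 1.932, 0.001]
force: [1.2, -0.8, -0.1]
opening: 0.0552
```

Request:
step_arm(
  deltas=[
    {"offset": [5.88,1.22,0],"roll": 0},
    {"offset": [5.88,1.22,0],"roll": 0},
    {"offset": [5.88,1.22,0],"roll": 0},
    {"offset": [5.88,1.22,0],"roll": 0},
    {"offset": [5.88,1.22,0],"roll": 0},
    {"offset": [5.88,1.22,0],"roll": 0},
    {"offset": [5.88,1.22,0],"roll": 0},
    {"offset": [0,0,0],"roll": 0},
  ],
)

```text
t: 3.4
tool_pos: [0.6006, 0.2089, 0.2167]
orientation: [-2.471, -1.938, 0.003]
force: [-0.1, -0.4, 0.6]
opening: 0.0549
```

```bash
cat >> h.py <<'E'
def tool():
    from scipy.spatial.transform import Rotation as Ro
    s=robot.read_state();R=Ro.from_rotvec(s['orientation']).as_matrix();return s,R
def goto(X,yaw,verbose=True):
    "remaining offset in tool axes AFTER rolling, cm, and roll"
    s,R=tool();ps=np.arctan2(R[1,0],R[0,0]);roll=(ps-yaw+np.pi)%(2*np.pi)-np.pi
    d=np.array(X)-s['tool_pos'];o=100*np.array([d[0]*np.cos(yaw)+d[1]*np.sin(yaw),d[0]*np.sin(yaw)-d[1]*np.cos(yaw),-d[2]])
    print('t',s['t'],'pos',np.round(s['tool_pos'],4),'yaw',round(ps,3),'q6',round(s['q'][5],2),'-> roll',round(roll,3),'off',np.round(o,2))
E
python3 - <<'E'
from h import *
p=cams.read_camera('wrist');save(p,'w1.png')
for y,b,a in pens(p): print(y,a,np.round(atz(p,y,.014),4),[(c,s,np.round(atz(p,c,.014),4)) for c,s in b])
print([(r['score'],r['xy'],atz(p,r['xy'],.009)) for r in cams.pinpoint(p,'yellow_b_mid')])
goto([.600,.206,.007],1.326)
E
```

```text
[90.43023873 71.12944297] 1885 [0.4578 0.3442 0.014 ] [(array([ 56.66666667, 103.38888889]), np.int32(684), array([0.4115, 0.3223, 0.014 ]))]
[258.05042669 182.12335144] 1289 [0.5976 0.1886 0.014 ] [(array([259.25, 136.3 ]), np.int32(540), array([0.611 , 0.2379, 0.014 ]))]
[(0.94, [255.9, 166.4], array([0.59930999, 0.20559543, 0.009     ])), (0.87, [227.4, 342.8], array([ 0.50760698, -0.01239256,  0.009     ]))]
t 3.5 pos [0.6003 0.2055 0.218 ] yaw 1.327 q6 0.49 -> roll 0.001 off [ 0.04 -0.04 21.1 ]
```

View pics/w1.png

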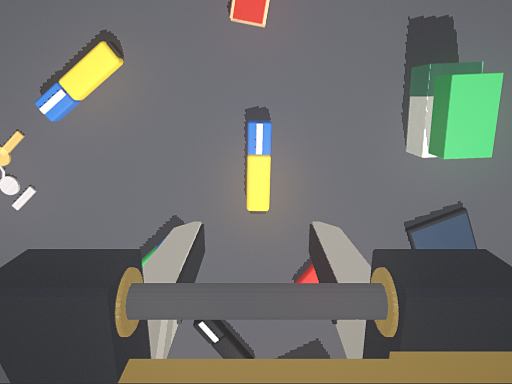

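Wrist view: yellow B at (258,165) lies squarely between the jaws, cap up-image at (259,136). This agrees with the scene and side estimates within 2 mm, so I'll descend.

Request:
step_arm(
  deltas=[
    {"offset": [0,0,5.5],"roll": 0},
    {"offset": [0,0,5.5],"roll": 0},
    {"offset": [0,0,5.5],"roll": 0},
    {"offset": [0,0,3.5],"roll": 0},
    {"offset": [0,0,1.1],"roll": 0},
    {"offset": [0,0,0],"roll": 0},
  ],
)

```text
t: 4.25
tool_pos: [0.6008, 0.2043, 0.0084]
orientation: [2.477, 1.932, 0.0]
force: [-0.5, 0.2, 0.2]
opening: 0.0553
```

Request:
step_arm(
  deltas=[
    {"offset": [0,0,0],"roll": 0},
    {"offset": [0,0,0],"roll": 0},
    {"offset": [0,0,0],"roll": 0},
    {"offset": [0,0,0],"roll": 0},
  ],
  fingers=1.5,
  grip_force=15,
)

```text
t: 4.75
tool_pos: [0.6011, 0.2054, 0.0085]
orientation: [2.476, 1.933, 0.002]
force: [-1.3, 0.3, 4.4]
opening: 0.0258
```

Request:
step_arm(
  deltas=[
    {"offset": [0,0,-4],"roll": 0},
    {"offset": [0,0,-5],"roll": 0},
    {"offset": [0,0,-5],"roll": 0},
    {"offset": [0,0,-3],"roll": -0.1175},
    {"offset": [0,0,0],"roll": -0.1175},
    {"offset": [-5.03,-1.11,0],"roll": 0},
    {"offset": [-5.03,-1.11,0],"roll": 0},
    {"offset": [-5.03,-1.11,0],"roll": 0},
    {"offset": [-5.03,-1.11,0],"roll": 0},
    {"offset": [-5.03,-1.11,0],"roll": 0},
    {"offset": [-5.03,-1.11,0],"roll": 0},
    {"offset": [-5.03,-1.11,0],"roll": 0},
  ],
)

```text
t: 6.25
tool_pos: [0.5187, -0.1476, 0.1777]
orientation: [2.232, 2.21, 0.0]
force: [0.4, 0.0, -0.4]
opening: 0.0256
```

Request:
step_arm(
  deltas=[
    {"offset": [-5.03,-1.11,0],"roll": 0},
    {"offset": [0,0,0],"roll": 0},
    {"offset": [0,0,0],"roll": 0},
  ],
)

```text
t: 6.62
tool_pos: [0.5077, -0.196, 0.1775]
orientation: [-2.233, -2.209, -0.0]
force: [0.4, -0.5, -0.6]
opening: 0.0257
```

Run:
```python
from h import *
p=cams.read_camera('wrist')
g=cams.read_camera('side')
for q in (p,cams.read_camera('scene'),g): print([(r['score'],r['xy'],np.round(atz(q,r['xy'],.02),4)) for r in cams.pinpoint(q,'chute_corner')])
goto([.508,-.196,.0522],1.561)
cv2.imwrite('pics/w2.png',np.hstack([cv2.resize(p['pixels'],(400,300)),cv2.resize(g['pixels'][40:190,180:380],(400,300),interpolation=2)])[:,:,::-1])
print(robot.read_state()['opening'])
```

```text
[(0.73, [194.8, 108.5], array([ 0.4519, -0.1339,  0.02  ]))]
[(0.97, [133.1, 186.9], array([ 0.4578, -0.1392,  0.02  ]))]
[(0.81, [301.5, 145.6], array([ 0.4453, -0.1244,  0.02  ]))]
t 6.925 pos [ 0.5081 -0.1953  0.1776] yaw 1.562 q6 -0.45 -> roll 0.001 off [-7.000e-02 -1.000e-02  1.254e+01]
0.025549262331617573
```

View pics/w2.png

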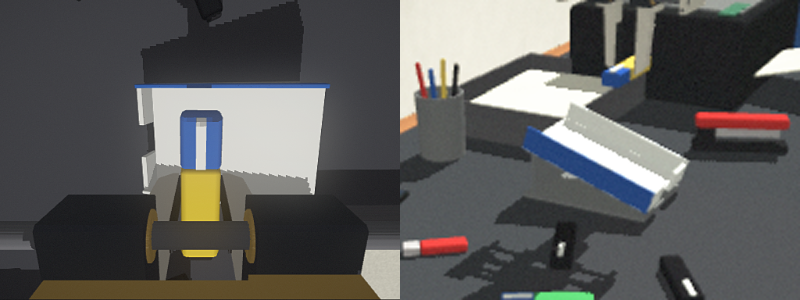

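Wrist view: the pen is held with its cap (200,140) towards the blue wall edge (232,86), and it is square to the chute. The side view shows it above the chute. Lowering to just above the floor, then releasing.

Request:
step_arm(
  deltas=[
    {"offset": [0,0,4.5],"roll": 0},
    {"offset": [0,0,4.5],"roll": 0},
    {"offset": [0,0,2.3],"roll": 0},
    {"offset": [0,0,0.8],"roll": 0},
    {"offset": [0,0,0.2],"roll": 0},
    {"offset": [0,0,0],"roll": 0},
  ],
)

```text
t: 7.68
tool_pos: [0.5087, -0.1966, 0.056]
orientation: [2.231, 2.209, 0.001]
force: [-0.4, 1.0, -0.6]
opening: 0.0254
```

Request:
step_arm(
  deltas=[
    {"offset": [0,0,0],"roll": 0},
    {"offset": [0,0,0],"roll": 0},
    {"offset": [0,0,0],"roll": 0},
  ],
  fingers=3.6,
)

```text
t: 8.05
tool_pos: [0.508, -0.1964, 0.055]
orientation: [2.232, 2.21, 0.0]
force: [-0.0, -0.5, 0.1]
opening: 0.0358
```

Request:
step_arm(
  deltas=[
    {"offset": [0,0,-2],"roll": 0},
    {"offset": [0,0,-4],"roll": 0},
    {"offset": [0,0,-5],"roll": 0},
    {"offset": [0,0,-4],"roll": 0},
    {"offset": [0,0,0],"roll": 0},
  ],
)

```text
t: 8.68
tool_pos: [0.5101, -0.1974, 0.2094]
orientation: [2.227, 2.205, 0.004]
force: [0.3, -0.9, 0.4]
opening: 0.0361
```

Run:
```python
from h import *
p=cams.read_camera('wrist');g=cams.read_camera('side')
for y,b,a in pens(p): print(a,np.round(atz(p,y,.04),4),[(s,np.round(atz(p,c,.04),4)) for c,s in b])
goto([.441,.339,.2],-2.705)
cv2.imwrite('pics/w3.png',np.hstack([cv2.resize(p['pixels'],(400,300)),cv2.resize(g['pixels'][60:180,210:370],(400,300),interpolation=2)])[:,:,::-1])
```

```text
1583 [ 0.4604 -0.2123  0.04  ] [(np.int32(580), array([ 0.4593, -0.1626,  0.04  ]))]
t 8.775 pos [ 0.5079 -0.1964  0.2047] yaw 1.561 q6 -0.45 -> roll -2.017 off [-16.58  51.34   0.47]
```

View pics/w3.png

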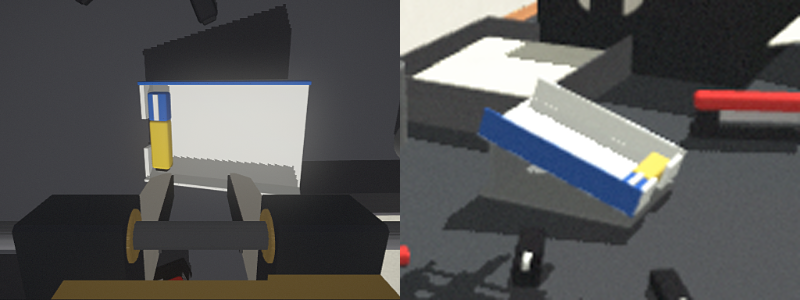

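Yellow B sits at the lip, across the chute, cap (158,105) by the blue wall and clip up. Now for yellow A.

Request:
step_arm(
  deltas=[
    {"offset": [5.94,-0.8,0],"roll": 0},
    {"offset": [5.94,-0.8,0],"roll": 0},
    {"offset": [5.94,-0.8,0],"roll": 0},
    {"offset": [5.94,-0.8,0],"roll": 0},
    {"offset": [5.94,-0.8,0],"roll": 0},
    {"offset": [5.94,-0.8,0],"roll": 0},
    {"offset": [5.94,-0.8,0],"roll": 0},
    {"offset": [5.94,-0.8,0],"roll": 0},
    {"offset": [5.94,-0.8,0],"roll": 0},
    {"offset": [0,0,0],"roll": -0.1834},
    {"offset": [0,0,0],"roll": -0.1834},
    {"offset": [0,0,0],"roll": -0.1834},
  ],
  fingers=5.5,
)

```text
t: 10.28
tool_pos: [0.4399, 0.3387, 0.2021]
orientation: [-1.538, -2.737, 0.006]
force: [0.9, -0.2, -0.2]
opening: 0.0554
```

Request:
step_arm(
  deltas=[
    {"offset": [0,0,0],"roll": -0.1834},
    {"offset": [0,0,0],"roll": -0.1834},
    {"offset": [0,0,0],"roll": -0.1834},
    {"offset": [0,0,0],"roll": -0.1834},
    {"offset": [0,0,0],"roll": -0.1834},
    {"offset": [0,0,0],"roll": -0.1834},
    {"offset": [0,0,0],"roll": -0.1834},
    {"offset": [0,0,0],"roll": -0.1834},
    {"offset": [0,0,0],"roll": 0},
  ],
)

```text
t: 11.4
tool_pos: [0.4402, 0.3384, 0.2026]
orientation: [0.678, -3.064, 0.002]
force: [-0.8, 0.4, -0.4]
opening: 0.0549
```

Run:
```python
from h import *
p=cams.read_camera('wrist')
for y,b,a in pens(p):
    Y=atz(p,y,.014);print(a,y,np.round(Y,4),[(s,c,np.round(atz(p,c,.014),4),np.arctan2(*(atz(p,c,.014)-Y)[1::-1])) for c,s in b])
print([(r['score'],r['xy'],atz(p,r['xy'],.009)) for r in cams.pinpoint(p,'yellow_a_mid')])
goto([.442,.337,.0075],-2.705)
```

```text
1417 [255.63514467 181.75935074] [0.4561 0.3452 0.014 ] [(np.int32(560), array([256.06428571, 134.08035714]), array([0.4098, 0.3241, 0.014 ]), np.float64(-2.7152163710388044))]
167 [463.9760479  352.49101796] [0.5448 0.6712 0.014 ] []
525 [450.25333333 377.79047619] [0.5842 0.6769 0.014 ] []
[(0.7, [256.7, 166.0], array([0.44092011, 0.33938158, 0.009     ]))]
t 11.5 pos [0.4405 0.3386 0.2033] yaw -2.709 q6 -1.44 -> roll -0.004 off [-0.06 -0.21 19.58]
```

Yellow A is centred under the tool: wrist (256,166), with the cap at (256,134), a blue cap on a yellow body. Descending.

Request:
step_arm(
  deltas=[
    {"offset": [0,0,5.5],"roll": 0},
    {"offset": [0,0,5.5],"roll": 0},
    {"offset": [0,0,5],"roll": 0},
    {"offset": [0,0,2.5],"roll": 0},
    {"offset": [0,0,1.0],"roll": 0},
    {"offset": [0,0,0],"roll": 0},
  ],
)

```text
t: 12.25
tool_pos: [0.4409, 0.3389, 0.0095]
orientation: [0.678, -3.067, 0.0]
force: [0.2, 0.0, 0.9]
opening: 0.0552
```

Request:
step_arm(
  deltas=[
    {"offset": [0,0,0],"roll": 0},
    {"offset": [0,0,0],"roll": 0},
    {"offset": [0,0,0],"roll": 0},
    {"offset": [0,0,0],"roll": 0},
  ],
  fingers=1.5,
)

```text
t: 12.75
tool_pos: [0.4415, 0.3393, 0.0103]
orientation: [-0.68, 3.066, 0.001]
force: [-1.2, -0.1, 3.3]
opening: 0.0254
```

Request:
step_arm(
  deltas=[
    {"offset": [0,0,-4],"roll": 0},
    {"offset": [0,0,-5],"roll": 0},
    {"offset": [0,0,-5],"roll": 0},
    {"offset": [0,0,-3.5],"roll": 0.17},
    {"offset": [0,0,0],"roll": 0.1834},
    {"offset": [0,0,0],"roll": 0.1834},
    {"offset": [0,0,0],"roll": 0.1834},
    {"offset": [0,0,0],"roll": 0.1834},
    {"offset": [0,0,0],"roll": 0.1834},
    {"offset": [0,0,0],"roll": 0.1834},
  ],
)

```text
t: 14.0
tool_pos: [0.441, 0.3389, 0.1845]
orientation: [-1.281, -2.868, 0.0]
force: [-1.2, -0.6, 0.1]
opening: 0.0258
```

Request:
step_arm(
  deltas=[
    {"offset": [0,0,0],"roll": 0.1834},
    {"offset": [0,0,0],"roll": 0.1834},
    {"offset": [0,0,0],"roll": 0.1834},
    {"offset": [0,0,0],"roll": 0.1834},
    {"offset": [0,0,0],"roll": 0},
  ],
)

```text
t: 14.62
tool_pos: [0.441, 0.3389, 0.1846]
orientation: [-2.216, -2.226, 0.0]
force: [0.3, -0.2, 0.2]
opening: 0.026
```

Run:
```python
from h import *
goto([.540,-.196,.2],1.561);print(robot.read_state()['opening'])
```

```text
t 14.625 pos [0.441  0.3389 0.1846] yaw 1.575 q6 0.56 -> roll 0.014 off [-53.39  10.42  -1.54]
0.026007453642188212
```

Request:
step_arm(
  deltas=[
    {"offset": [0,0,0],"roll": 0.014},
    {"offset": [-5.34,1.04,0],"roll": 0},
    {"offset": [-5.34,1.04,0],"roll": 0},
    {"offset": [-5.34,1.04,0],"roll": 0},
    {"offset": [-5.34,1.04,0],"roll": 0},
    {"offset": [-5.34,1.04,0],"roll": 0},
    {"offset": [-5.34,1.04,0],"roll": 0},
    {"offset": [-5.34,1.04,0],"roll": 0},
    {"offset": [-5.34,1.04,0],"roll": 0},
    {"offset": [-5.34,1.04,0],"roll": 0},
    {"offset": [-5.34,1.04,0],"roll": 0},
    {"offset": [0,0,0],"roll": 0},
  ],
)

```text
t: 16.12
tool_pos: [0.5393, -0.1997, 0.1843]
orientation: [2.235, 2.208, -0.001]
force: [-1.2, 0.7, -0.1]
opening: 0.0261
```

Run:
```python
from h import *
goto([.540,-.196,.066],1.561);print(robot.read_state()['opening'])
p=cams.read_camera('wrist')
for y,b,a in pens(p): print(a,np.round(y),[np.round(c) for c,s in b])
```

```text
t 16.125 pos [ 0.5393 -0.1997  0.1843] yaw 1.558 q6 -0.43 -> roll -0.003 off [ 0.37  0.07 11.83]
0.026120932454397096
1880 [174. 190.] []
3554 [256. 247.] []
121 [256. 321.] []
```

Request:
step_arm(
  deltas=[
    {"offset": [0.2,0,4.5],"roll": 0},
    {"offset": [0,0,4],"roll": 0},
    {"offset": [0,0,2.3],"roll": 0},
    {"offset": [0,0,0.8],"roll": 0},
    {"offset": [0,0,0.2],"roll": 0},
    {"offset": [0,0,0],"roll": 0},
  ],
)

```text
t: 16.92
tool_pos: [0.5403, -0.1941, 0.068]
orientation: [2.231, 2.209, 0.001]
force: [0.4, -0.2, 0.1]
opening: 0.026
```

Request:
step_arm(
  deltas=[
    {"offset": [0,0,0],"roll": 0},
    {"offset": [0,0,0],"roll": 0},
    {"offset": [0,0,0],"roll": 0},
  ],
  fingers=3.6,
)

```text
t: 17.3
tool_pos: [0.5397, -0.1942, 0.067]
orientation: [2.233, 2.209, 0.0]
force: [-0.3, 0.5, 0.6]
opening: 0.0358
```

Request:
step_arm(
  deltas=[
    {"offset": [0,0,-2],"roll": 0},
    {"offset": [0,0,-4],"roll": 0},
    {"offset": [0,0,-5],"roll": 0},
    {"offset": [0,0,-4],"roll": 0},
    {"offset": [0,0,0],"roll": 0},
    {"offset": [0,0,0],"roll": 0},
  ],
)

```text
t: 18.05
tool_pos: [0.5395, -0.1941, 0.2172]
orientation: [2.233, 2.209, 0.0]
force: [-0.3, -0.3, -1.3]
opening: 0.036
```

Run:
```python
from h import *
p=cams.read_camera('wrist');g=cams.read_camera('side');s=cams.read_camera('scene')
for n,q in zip('wgs',(p,g,s)):
    print(n,[(round(r['score'],2),np.round(r['xy'],1),np.round(atz(q,r['xy'],.037),4)) for r in cams.pinpoint(q,'yellow_a_mid')])
    print([(round(r['score'],2),np.round(atz(q,r['xy'],.009),4)) for r in cams.pinpoint(q,'green_mid')])
for y,b,a in pens(p): print(a,np.round(atz(p,y,.04),4),[(k,np.round(atz(p,c,.04),4)) for c,k in b])
cv2.imwrite('pics/w4.png',np.hstack([cv2.resize(p['pixels'],(400,300)),cv2.resize(g['pixels'][60:180,210:370],(400,300),interpolation=2)])[:,:,::-1])
```

```text
w [(0.89, array([201.9, 171.4]), array([ 0.4835, -0.1968,  0.037 ]))]
[]
g [(0.63, array([301.5, 128.2]), array([ 0.476 , -0.1949,  0.037 ]))]
[(0.92, array([0.4573, 0.1093, 0.009 ]))]
s [(0.68, array([105.8, 182.7]), array([ 0.4756, -0.1908,  0.037 ]))]
[(0.62, array([0.4566, 0.1222, 0.009 ]))]
2892 [ 0.4728 -0.2111  0.04  ] [(np.int32(1218), array([ 0.4728, -0.1597,  0.04  ]))]
```

View pics/w4.png

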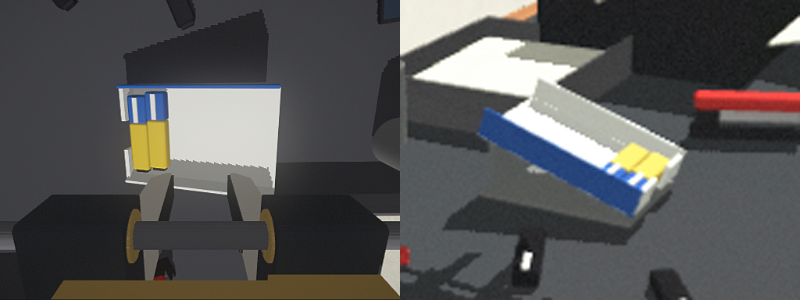

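Both yellow pens lie side by side against the lip, at (138,130) and (157,130). They are across the chute, caps at the blue wall and clips up, with the gripper clear. Handing in.

```bash
python3 -c "
from plant import robot
print(robot.close_job(), robot.read_state()['t'])"
```

```text
the job is handed in; nothing more can be done
the job is handed in; nothing more can be done
```

I put both yellow highlighters in the chute, B first and then A, and handed the job in with the clock last at about 18 s of the 54 s allowed. No verdict was reported.

- **Yellow highlighters:** The last wrist and side pictures show both against the lip, one behind the other. They lie across the chute with clips up and caps at the blue wall. The uphill one's middle is about 34 mm from the lip, which is within the 60 mm limit.
- **Green highlighter and look-alikes:** The arm never reached for any of them. The scene camera puts the green one within about 4 mm of its first reading. The side camera's reading differs by about 11 mm, which I put down to detection error.
- **Robot:** The gripper was about 15 cm above the release height and clear of everything. The largest force in the reports after each move was about 4.4 N, when gripping.
- **Disagreement:** The network's readings of the chute corner differed by up to about 15 mm between cameras. I used my own fit to the blue wall, which agreed with the wrist view to about 3 mm.

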